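Switch over to the warmer with the pot

ROBOT

A 6-joint arm with a two-finger parallel gripper is mounted at the origin on a cart in front of the work surface, level with it; the furniture and walls round the work are solid. World frame = base frame: x ahead of the robot, y to its left, z up, the work surface at z = 0. Lengths are in m, angles in rad, forces in N, time in s.
With the tool pointing down it reaches from about 0.35 to 0.975 m from the base axis. Payload 4.9 kg.
Tool frame: the origin (TCP) lies at the very end of the fingers, on their centre line; the grasp point (between the pads) lies 19 mm behind it; z points along the fingers, y is the line along which they close (so a half turn about z gives the same grasp; the last joint's range is limited). The gripper opens to 85 mm and grips with 20 to 120 N. Pads are 22 mm wide; open, the fingers measure 114 mm over their backs; the gripper's body (76 mm by 85 mm) begins 54 mm behind the grasp point. The pads swing forward as they close: fully open they stand 13 mm farther back than shut.
Start: joints at [-1.333, 0.053, 1.613, -0, 1.476, -0.119], TCP at [0.218, -0.586, 0.231] pointing down, gripper open.
Joint ranges: [-3.01, 3.01], [-1.01, 2.22], [0.06, 2.58], [-1.02, 4.17], [0.09, 2.62], [-3.14, 3.14]. Speed limits (rad/s): [2.57, 2.57, 3.14, 3.14, 3.14, 3.14].

INTERFACE

Orientations are given as a unit quaternion [w, x, y, z].
In Python, from plant import state, optics, ticket, nets gives the robot as it stands. The module is installed in compiled form; this text tells all that it offers.
- The arm moves only by the shell command python3 -m inch 'ROWS' [OPENING]. ROWS is JSON, a list of rows, each an object of numbers: "dx", "dy", "dz": the shift along the tool's x, y, z as a fraction of full scale; "rx", "ry", "rz": the turn, a rotation vector about the tool's x, y, z as a fraction of full scale. In form: [{"dx": .., "dy": .., "dz": .., "rx": .., "ry": .., "rz": ..}, ...]. A call has 1 to 5 rows; each row is the pose to reach, as a shift and turn from the pose commanded when the call began, along the tool's axes at that moment; what a row does not reach only later rows make up. Full scale, the value 1, is 0.8 m for a shift and 1.5 rad for a turn. A row lasts 1/10 s, in which the tool goes at most 50 mm and 8.59 degrees, less where a joint would pass 70% of its speed; a pose out of reach is approached as far as the arm can. A call with a number of a shift or a turn outside -1 to 1 is refused whole. A call with a gripper value outside its range is refused whole. OPENING is the opening, from -1 (shut) to 1 (fully open), set as the call begins (- or left out, the last holds). The fingers move at their own pace and stop on an object; the grip force is fixed at half the most. Time passes only in rows, so rows that repeat a pose let the fingers close. It gives the time, the measured TCP pose, the force, the opening and the grip force at its end, in the units of the state.
- state(): the state, without advancing time (a new reading comes with each control period).
- optics.grab_frame(name): name is "scene" or "top" or "wrist"; returns the picture (384x512x3 uint8, red, green, blue); there is no depth.
- optics.camera_info(name): a dict with "fx", "fy", "cx", "cy" (pixels), "R" (3x3) and "t" (3): a world point X has camera coordinates R X + t. Camera axes: x right, y down, z forward; pixel columns grow to the right and rows downward; lengths in m; the calibration is good to about 2 mm. A picture is of the moment at which its call begins: read the wrist's pose just before it. camera_info takes no time and is no camera call; for the wrist camera it gives the pose at the moment of the call.
- ticket.job_done(): hands the job in; it is judged then, once.
Trained networks look in the newest picture that a camera, given by its name, has taken for a name from the list of things; names that differ only in an ending like _2 or _b are one class to them, and where a whole thing is asked for, a point or a joint stands for the part that bears it (a point fixed in the world has none). Each returns a list of dicts, best first, with "confidence" (0 to 1); they miss things now and then, are a little off and sometimes report something else, mostly with a low value. They report only what shows in the picture. A call takes as long as a camera call.
- nets.boxes_of(camera, name): "bbox" ([centre column, centre row, width, height] in pixels, round what is visible of it).
- nets.outline_of(camera, name): "pixels" (384x512 bool, what is visible of it) and "bbox" ([centre column, centre row, width, height] in pixels, round what is visible of it).
The state is a dict: "time": time; "joint_pos": joint angles; "joint_vel": joint speeds; "joint_efforts": joint torques, N m; "tool_pos": TCP position; "tool_rot": TCP orientation; "contact_force": force on the tool from outside, world axes, zero at the start; "ft_torque": the same for the moment, N m; "gripper_width": opening from 0.0 (shut) to 1.0 (fully open); "grasp_force": force on a finger pad.
Only numpy, scipy, OpenCV 4.12 (cv2) and the standard library are available. Lean on these libraries where they do the work, as an engineer would, in place of code of your own. Each camera call takes 0.05 s, during which the arm holds its last target. There are 200 camera calls.

TASK

Of the three pot warmers on the worktop, one is still switched on (lever leaning right) though its well is empty: push its toggle lever over to the left with a fingertip so that it snaps off. Only then push the lever of the warmer that holds the pot over to the right, so that it snaps on. Leave the third warmer switched off, and grasp, lift or move nothing else: the pot and the things standing around stay where they are.

Things in the scene. Friction and masses are not known exactly. Their poses are not given: they have to be found in the camera images.
- warmer_idle: The warmer that is switched on at the start although its well is empty. White plastic, fixed, 160 (x) x 120 (y) mm. Origin: centre of underside; -x front (toward robot), +y left. Deck 35 mm high; round collar (radius 54 mm, top at 65 mm) centred at x +24 mm, its open well of radius 39 mm, floor at 40 mm. One toggle lever on the front deck; ring mark on the off side (left), bar on the on side (right).
- warmer_idle_pivot (a point): Pivot of that warmer's toggle lever: 55 mm to -x of the warmer's origin, in its middle (y 0), 37 mm above the worktop. The point's axes are the warmer's axes; the lever swings in its y-z plane.
- warmer_idle_tip (a point): Rounded end of that warmer's steel lever (9 to 13 mm thick), 62 mm from the pivot (about 91 mm above the worktop when the lever leans to a side, 99 mm when upright).
- warmer_idle_lever (a joint): That lever's angle, rad: 0 = off, leaning 0.5 rad from upright to the warmer's left (+y); 1.0 = on, leaning 0.5 rad to its right (-y). An over-centre action drives it away from upright (0.5) to the nearer stop: it snaps over once pushed a little past upright. A push of about 2 N, 30 mm above the pivot, starts it.
- warmer_pot: The warmer that has the pot standing in its well; switched off at the start. White plastic, fixed, 160 (x) x 120 (y) mm. Origin: centre of underside; -x front (toward robot), +y left. Deck 35 mm high; round collar (radius 54 mm, top at 65 mm) centred at x +24 mm, its open well of radius 39 mm, floor at 40 mm. One toggle lever on the front deck; ring mark on the off side (left), bar on the on side (right).
- warmer_pot_pivot (a point): Pivot of that warmer's toggle lever: 55 mm to -x of the warmer's origin, in its middle (y 0), 37 mm above the worktop. The point's axes are the warmer's axes; the lever swings in its y-z plane.
- warmer_pot_tip (a point): Rounded end of that warmer's steel lever (9 to 13 mm thick), 62 mm from the pivot (about 91 mm above the worktop when the lever leans to a side, 99 mm when upright).
- warmer_pot_lever (a joint): That lever's angle, rad: 0 = off, leaning 0.5 rad from upright to the warmer's left (+y); 1.0 = on, leaning 0.5 rad to its right (-y). An over-centre action drives it away from upright (0.5) to the nearer stop: it snaps over once pushed a little past upright. A push of about 2 N, 30 mm above the pivot, starts it.
- warmer_spare: The third warmer: empty well, switched off at the start, to stay off. White plastic, fixed, 160 (x) x 120 (y) mm. Origin: centre of underside; -x front (toward robot), +y left. Deck 35 mm high; round collar (radius 54 mm, top at 65 mm) centred at x +24 mm, its open well of radius 39 mm, floor at 40 mm. One toggle lever on the front deck; ring mark on the off side (left), bar on the on side (right).
- warmer_spare_pivot (a point): Pivot of that warmer's toggle lever: 55 mm to -x of the warmer's origin, in its middle (y 0), 37 mm above the worktop. The point's axes are the warmer's axes; the lever swings in its y-z plane.
- warmer_spare_tip (a point): Rounded end of that warmer's steel lever (9 to 13 mm thick), 62 mm from the pivot (about 91 mm above the worktop when the lever leans to a side, 99 mm when upright).
- warmer_spare_lever (a joint): That lever's angle, rad: 0 = off, leaning 0.5 rad from upright to the warmer's left (+y); 1.0 = on, leaning 0.5 rad to its right (-y). An over-centre action drives it away from upright (0.5) to the nearer stop: it snaps over once pushed a little past upright. A push of about 2 N, 30 mm above the pivot, starts it.
- pot: White lidded pot, 68 mm in diameter, 43 mm high, standing loose in the well of one warmer, its top 83 mm above the worktop. Origin: centre of its underside. To be left alone.
- dropper_black: Small white squeeze bottle with black nozzle cap, 34 mm wide, 80 mm high, standing loose between two warmers. Origin: centre of its underside. To be left alone.
- dropper_teal: Small white squeeze bottle with teal nozzle cap, 32 mm wide, 74 mm high, standing loose between two warmers. Origin: centre of its underside. To be left alone.
- cup: White measuring cup, 64 mm wide, 61 mm high, standing loose behind the warmers. Origin: centre of its underside. To be left alone.
- jar: Cream jar with black screw lid, 72 mm wide, 86 mm high, standing loose at the back. Origin: centre of its underside. To be left alone.

How it is judged:
By the outcome, as a careful person would: the job done as asked, in the order asked, and still so for the second after the job is handed in, with the robot touching nothing.
It also fails if it takes over 40 s, if anything falls off the work surface, if the arm or the gripper's body presses on something with over 40 N, if the wrist force passes 120 N, or if a joint passes its speed limit or range.

## Working session

There is one attempt and no reset: what is moved stays moved. The work goes in short steps, Python scripts to look and compute and a shell command to move; the robot and the scene stay as the last step left them, time stands still between calls to the robot, and variables do not carry over. Pictures are saved under pics/ and viewed, at most 10 in all, crops included, and the job is handed in when it is done.

```bash
mkdir -p pics
python3 - <<'E'
from plant import state, optics, nets
import cv2, numpy as np
s=state(); print(s['time'],s['tool_pos'],s['tool_rot'],s['gripper_width'])
ims=[]
for c in ['scene','top']:
    im=optics.grab_frame(c); cv2.imwrite(f'pics/{c}0.png',im[...,::-1])
    for n in ['warmer_idle','warmer_pot','warmer_spare','warmer_idle_lever','pot']:
        print(c,n,[(np.round(d['bbox']).tolist(),round(d['confidence'],2)) for d in nets.boxes_of(c,n)][:4])
    i=optics.camera_info(c); print({k:np.round(v,3).tolist() for k,v in i.items()})
E
```

```text
0.0 [ 0.21814516 -0.58503352  0.23006137] [-1.02758936e-03  9.84130719e-01  1.77442010e-01 -6.58330990e-05] 1.0033570896167956
scene warmer_idle [([282.0, 221.0, 61.0, 47.0], 0.78)]
scene warmer_pot [([331.0, 193.0, 57.0, 35.0], 0.58), ([299.0, 216.0, 7.0, 17.0], 0.37), ([249.0, 239.0, 8.0, 32.0], 0.19)]
scene warmer_spare [([200.0, 248.0, 66.0, 54.0], 0.78), ([206.0, 243.0, 7.0, 10.0], 0.3)]
scene warmer_idle_lever [([210.0, 244.0, 8.0, 14.0], 0.27)]
scene pot [([324.0, 178.0, 20.0, 13.0], 0.68)]
{'fx': 488.06, 'fy': 488.06, 'cx': 256.0, 'cy': 192.335, 'R': [[-0.703, -0.711, -0.014], [-0.348, 0.36, -0.866], [0.621, -0.604, -0.5]], 't': [0.508, 0.235, 1.296]}
top warmer_idle [([281.0, 233.0, 53.0, 63.0], 0.85), ([377.0, 227.0, 60.0, 69.0], 0.22)]
top warmer_pot [([377.0, 227.0, 64.0, 72.0], 0.96), ([230.0, 153.0, 30.0, 30.0], 0.56)]
top warmer_spare [([180.0, 201.0, 47.0, 67.0], 0.8)]
top warmer_idle_lever [([288.0, 251.0, 16.0, 5.0], 0.5)]
top pot [([382.0, 219.0, 24.0, 30.0], 0.86)]
{'fx': 399.189, 'fy': 399.189, 'cx': 261.035, 'cy': 195.598, 'R': [[-0.001, -1.0, -0.028], [-0.991, 0.005, -0.132], [0.132, 0.028, -0.991]], 't': [0.169, 0.575, 0.972]}
```

View pics/top0.png

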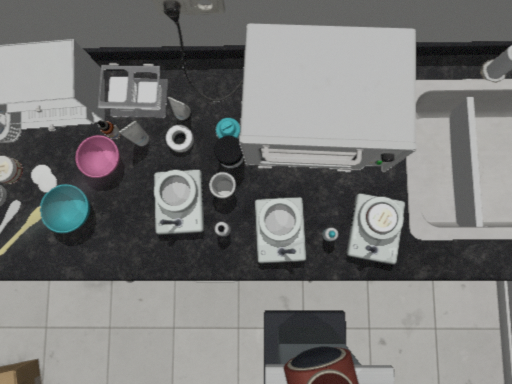

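View pics/scene0.png

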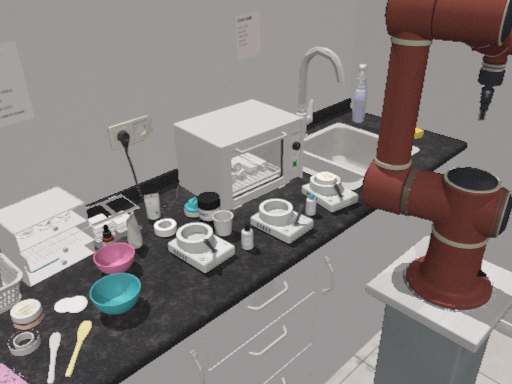

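The top view shows the idle warmer in the middle (281,230) with its lever leaning right, the pot warmer on the right (377,227), and the spare on the left (178,200). I'll zoom in on the first two.

```bash
cat > h.py <<'E'
import numpy as np
from plant import optics
def back(c,uv,z,i=None):
    i=i or optics.camera_info(c); R=np.array(i['R']);t=np.array(i['t'])
    o=-R.T@t; d=R.T@np.array([(uv[0]-i['cx'])/i['fx'],(uv[1]-i['cy'])/i['fy'],1])
    return o+d*(z-o[2])/d[2]
def proj(c,X,i=None):
    i=i or optics.camera_info(c); p=np.array(i['R'])@X+np.array(i['t'])
    return np.array([p[0]/p[2]*i['fx']+i['cx'],p[1]/p[2]*i['fy']+i['cy']])
E
python3 - <<'E'
from h import *
import cv2
im=cv2.imread('pics/top0.png')[185:275,245:412]
cv2.imwrite('pics/topz.png',cv2.resize(im,None,fx=4.7,fy=4.7,interpolation=cv2.INTER_CUBIC))
for p in [(281,230),(377,227),(178,200)]: print(back('top',p,.035))
for p in [(221,229),(330,235)]: print('dropper',back('top',p,.07))
E
```

```text
[0.48889097 0.11713835 0.035     ]
[ 0.49575845 -0.12294255  0.035     ]
[0.56620006 0.38005029 0.035     ]
dropper [0.49007844 0.26418597 0.07      ]
dropper [ 4.74903675e-01 -3.42183316e-04  7.00000000e-02]
```

View pics/topz.png

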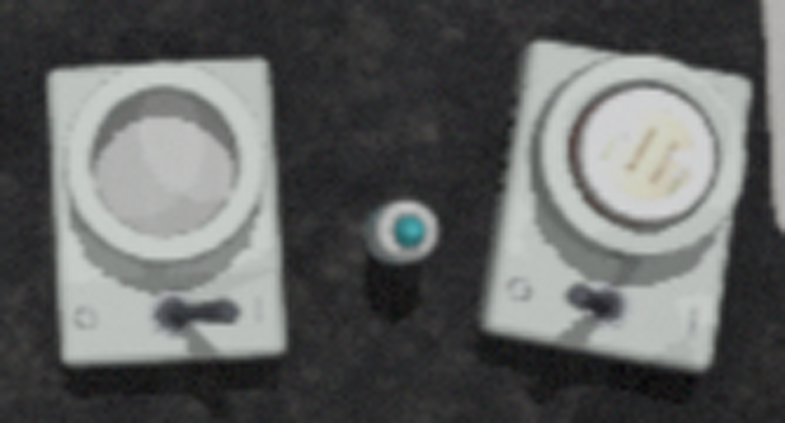

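Run:
```python
from h import *
from plant import state
f=lambda p,z: back('top',(p[0]/4.7+245,p[1]/4.7+185),z)
for n,c,pv,tip in [('idle',[(65,362),(285,350),(48,70),(268,58)],(175,313),(232,312)),('pot',[(487,330),(708,368),(530,42),(750,78)],(603,304),(577,296))]:
    P=[f(p,.035) for p in c]; o=np.mean(P,0)
    ax=(P[2]+P[3]-P[0]-P[1]); yaw=np.arctan2(ax[1],ax[0])
    ay=(P[0]+P[2]-P[1]-P[3]); yaw2=np.arctan2(-ay[0],ay[1])
    piv=o-.055*np.array([np.cos(yaw),np.sin(yaw),0])
    print(n,o,yaw,yaw2,np.linalg.norm(ax)/2,np.linalg.norm(ay)/2,'piv',piv,f(pv,.037),'tip',f(tip,.091))
```

```text
idle [0.490501   0.11868978 0.035     ] 0.05059077376874629 0.051749043011194096 0.15625248250539014 0.11794722549266214 piv [0.43557137 0.11590847 0.035     ] [0.43506801 0.11453024 0.037     ] tip [0.43590885 0.08727134 0.091     ]
pot [ 0.49276583 -0.12189224  0.035     ] -0.18347210184687437 -0.17085793299103222 0.15605108548823432 0.11740778549315353 piv [ 0.43868894 -0.11185779  0.035     ] [ 0.43952642 -0.11110267  0.037     ] tip [ 0.44363993 -0.08493086  0.091     ]
```

Idle pivot is at (0.435, 0.115) with yaw 0.05, and pot pivot at (0.439, -0.111) with yaw -0.18. I'll shut the gripper and move over, staying at height.

```bash
python3 -m inch '[{"dx":0.05,"dy":-0.06},{"dx":0.1,"dy":-0.12},{"dx":0.15,"dy":-0.18},{"dx":0.19,"dy":-0.23},{"dx":0.23,"dy":-0.28}]' -1
python3 -m inch '[{"dx":0.05,"dy":-0.06},{"dx":0.1,"dy":-0.12},{"dx":0.15,"dy":-0.18},{"dx":0.19,"dy":-0.23},{"dx":0.23,"dy":-0.28}]'
```

```text
validation failed for argument at $[0]...
validation failed for argument at $[0]...
```

```bash
python3 -m inch '[{"dx":0.04,"dy":-0.048,"dz":0,"rx":0,"ry":0,"rz":0},{"dx":0.08,"dy":-0.096,"dz":0,"rx":0,"ry":0,"rz":0},{"dx":0.12,"dy":-0.144,"dz":0,"rx":0,"ry":0,"rz":0},{"dx":0.16,"dy":-0.192,"dz":0,"rx":0,"ry":0,"rz":0},{"dx":0.2,"dy":-0.24,"dz":0,"rx":0,"ry":0,"rz":0}]' -1
```

```text
time: 1.1
tool_pos: [0.3014, -0.3481, 0.2314]
tool_rot: [0.0, 0.984, 0.177, 0.0]
contact_force: [1.1, 0.6, 0.9]
gripper_width: 0.144
grasp_force: 0.0
```

```bash
python3 -m inch '[{"dx":0.037,"dy":-0.046,"dz":0,"rx":0,"ry":0,"rz":0},{"dx":0.075,"dy":-0.092,"dz":0,"rx":0,"ry":0,"rz":0},{"dx":0.112,"dy":-0.138,"dz":0,"rx":0,"ry":0,"rz":0},{"dx":0.15,"dy":-0.184,"dz":0,"rx":0,"ry":0,"rz":0},{"dx":0.187,"dy":-0.229,"dz":0,"rx":0,"ry":0,"rz":0}]' -1
python3 -m inch '[{"dx":0.037,"dy":-0.046,"dz":0,"rx":0,"ry":0,"rz":0.05},{"dx":0.075,"dy":-0.092,"dz":0,"rx":0,"ry":0,"rz":0.1},{"dx":0.112,"dy":-0.138,"dz":0,"rx":0,"ry":0,"rz":0.15},{"dx":0.15,"dy":-0.184,"dz":0,"rx":0,"ry":0,"rz":0.204},{"dx":0.15,"dy":-0.184,"dz":0,"rx":0,"ry":0,"rz":0.204}]' -1
python3 - <<'E'
from h import *
from plant import state
import cv2
i=optics.camera_info('wrist'); im=optics.grab_frame('wrist'); cv2.imwrite('pics/w1.png',im[...,::-1])
print(state()['tool_pos'],state()['tool_rot'],state()['contact_force'])
R=lambda a:np.array([[np.cos(a),-np.sin(a)],[np.sin(a),np.cos(a)]])
for o,a,s in [((.435,.115),.051,-1),((.439,-.1115),-.177,1)]:
    t=np.append(np.array(o)+R(a)@[0,s*.0297],.091)
    print('pred piv',proj('wrist',np.array([*o,.037]),i),'tip',proj('wrist',t,i))
print('tcp',proj('wrist',np.array(state()['tool_pos']),i))
E
```

```text
time: 1.6
tool_pos: [0.3776, -0.1241, 0.2317]
tool_rot: [0.001, 0.984, 0.177, 0.001]
contact_force: [-0.2, -0.4, -0.4]
gripper_width: -0.001
grasp_force: 0.0
time: 2.1
tool_pos: [0.4389, 0.0587, 0.2315]
tool_rot: [-0.001, 1.0, 0.029, 0.0]
contact_force: [0.1, -0.3, -0.7]
gripper_width: -0.001
grasp_force: 0.0
[0.43847722 0.05640126 0.23137603] [-3.56660939e-05  9.99598517e-01  2.83333587e-02 -1.56164791e-04] [ 0.15648854 -1.04662005  0.080331  ]
pred piv [215.7832848  168.26085915] tip [235.61654901 179.26654983]
pred piv [395.37132646 175.41555265] tip [392.84593414 181.15693804]
tcp [264.13995929 240.09249429]
```

View pics/w1.png

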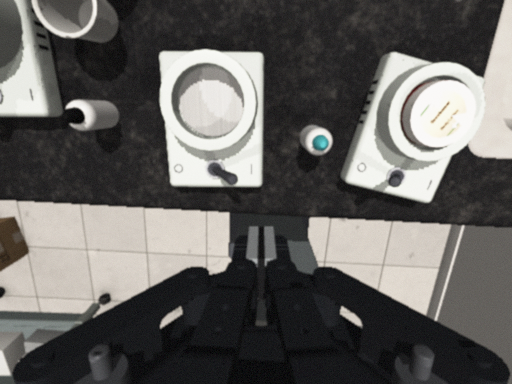

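The wrist view confirms the prediction: idle lever tip near (234,180) and pot lever tip near (395,178). I'll descend on the right side of the idle lever.

```bash
python3 -m inch '[{"dx":0,"dy":0.01,"dz":0.05,"rx":0,"ry":0,"rz":0},{"dx":0,"dy":0.01,"dz":0.1,"rx":0,"ry":0,"rz":0},{"dx":0,"dy":0.01,"dz":0.15,"rx":0,"ry":0,"rz":0},{"dx":0,"dy":0.01,"dz":0.2,"rx":0,"ry":0,"rz":0},{"dx":0,"dy":0.01,"dz":0.2,"rx":0,"ry":0,"rz":0}]' -1
python3 -m inch '[{"dx":0,"dy":-0.01,"dz":0,"rx":0,"ry":0,"rz":0},{"dx":0,"dy":-0.02,"dz":0,"rx":0,"ry":0,"rz":0},{"dx":0,"dy":-0.03,"dz":0,"rx":0,"ry":0,"rz":0},{"dx":0,"dy":-0.035,"dz":0,"rx":0,"ry":0,"rz":0},{"dx":0,"dy":-0.04,"dz":0,"rx":0,"ry":0,"rz":0}]' -1
```

```text
time: 2.65
tool_pos: [0.4336, 0.045, 0.0655]
tool_rot: [-0.0, 1.0, 0.025, -0.006]
contact_force: [-0.5, 0.2, -0.3]
gripper_width: -0.002
grasp_force: 0.0
time: 3.15
tool_pos: [0.4385, 0.0782, 0.073]
tool_rot: [0.0, 1.0, 0.026, 0.002]
contact_force: [0.6, -2.4, 1.4]
gripper_width: -0.001
grasp_force: 1.0
```

```bash
python3 -m inch '[{"dx":0,"dy":-0.008,"dz":0,"rx":0,"ry":0,"rz":0},{"dx":0,"dy":-0.016,"dz":0,"rx":0,"ry":0,"rz":0},{"dx":0,"dy":-0.024,"dz":0,"rx":0,"ry":0,"rz":0},{"dx":0,"dy":-0.03,"dz":0,"rx":0,"ry":0,"rz":0},{"dx":0,"dy":-0.036,"dz":0,"rx":0,"ry":0,"rz":0}]' -1
python3 -m inch '[{"dx":0,"dy":0,"dz":0,"rx":0,"ry":0,"rz":0}]' -1
```

```text
time: 3.65
tool_pos: [0.4353, 0.1073, 0.0709]
tool_rot: [-0.0, 1.0, 0.026, -0.0]
contact_force: [-0.1, -0.1, 0.7]
gripper_width: -0.001
grasp_force: 0.0
time: 3.75
tool_pos: [0.4354, 0.1073, 0.071]
tool_rot: [-0.0, 1.0, 0.026, -0.0]
contact_force: [0.4, -0.2, 0.1]
gripper_width: 0.004
grasp_force: 0.0
```

```bash
python3 -m inch '[{"dx":0,"dy":0.02,"dz":0,"rx":0,"ry":0,"rz":0},{"dx":0,"dy":0.02,"dz":-0.05,"rx":0,"ry":0,"rz":0},{"dx":0,"dy":0.02,"dz":-0.1,"rx":0,"ry":0,"rz":0},{"dx":0,"dy":0.02,"dz":-0.125,"rx":0,"ry":0,"rz":0},{"dx":0,"dy":0.02,"dz":-0.125,"rx":0,"ry":0,"rz":0}]' -1
python3 -m inch '[{"dx":0.003,"dy":0.05,"dz":0,"rx":0,"ry":0,"rz":0.05},{"dx":0.006,"dy":0.1,"dz":0,"rx":0,"ry":0,"rz":0.1},{"dx":0.009,"dy":0.15,"dz":0,"rx":0,"ry":0,"rz":0.152},{"dx":0.009,"dy":0.173,"dz":0,"rx":0,"ry":0,"rz":0.152},{"dx":0.009,"dy":0.173,"dz":0,"rx":0,"ry":0,"rz":0.152}]' -1
python3 - <<'E'
from h import *
from plant import state
import cv2
i=optics.camera_info('wrist'); im=optics.grab_frame('wrist'); t=optics.grab_frame('top')[180:290,235:420]
cv2.imwrite('pics/w2.png',np.vstack([im[:330],cv2.resize(t,(512,304),interpolation=cv2.INTER_CUBIC)[:270]])[...,::-1])
s=state();print(s['tool_pos'],s['tool_rot'])
print('pot piv',proj('wrist',np.array([.439,-.1115,.037]),i))
E
```

```text
time: 4.25
tool_pos: [0.4389, 0.0907, 0.1755]
tool_rot: [-0.0, 1.0, 0.025, 0.004]
contact_force: [1.1, 0.4, -0.1]
gripper_width: 0.002
grasp_force: 0.0
time: 4.75
tool_pos: [0.4499, -0.0489, 0.1696]
tool_rot: [-0.0, 0.996, -0.09, -0.001]
contact_force: [0.1, 1.1, 0.0]
gripper_width: 0.005
grasp_force: 0.0
[ 0.4499486  -0.04696449  0.16984199] [-4.86278730e-04  9.96032986e-01 -8.89749158e-02 -1.23198983e-03]
pot piv [321.5897733  179.66519927]
```

View pics/w2.png

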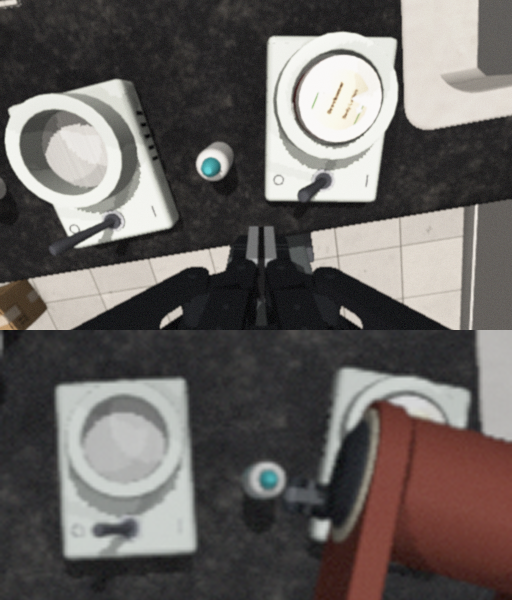

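The idle lever now leans left on its ring side, so it's off, and the pot lever is where predicted (pivot near (324,180)). I'll descend to the left of the pot lever and push right.

```bash
python3 -m inch '[{"dx":0,"dy":0,"dz":0.04,"rx":0,"ry":0,"rz":0},{"dx":0,"dy":0,"dz":0.08,"rx":0,"ry":0,"rz":0},{"dx":0,"dy":0,"dz":0.11,"rx":0,"ry":0,"rz":0},{"dx":0,"dy":0,"dz":0.124,"rx":0,"ry":0,"rz":0},{"dx":0,"dy":0,"dz":0.124,"rx":0,"ry":0,"rz":0}]' -1
python3 -m inch '[{"dx":0,"dy":0.008,"dz":0,"rx":0,"ry":0,"rz":0},{"dx":0,"dy":0.016,"dz":0,"rx":0,"ry":0,"rz":0},{"dx":0,"dy":0.024,"dz":0,"rx":0,"ry":0,"rz":0},{"dx":0,"dy":0.032,"dz":0,"rx":0,"ry":0,"rz":0},{"dx":0,"dy":0.04,"dz":0,"rx":0,"ry":0,"rz":0}]' -1
```

```text
time: 5.35
tool_pos: [0.4491, -0.0459, 0.07]
tool_rot: [-0.0, 0.996, -0.088, -0.002]
contact_force: [-0.1, -0.2, 0.0]
gripper_width: -0.0
grasp_force: 0.0
time: 5.85
tool_pos: [0.4456, -0.0794, 0.073]
tool_rot: [0.0, 0.996, -0.089, 0.001]
contact_force: [0.0, 1.1, 0.7]
gripper_width: -0.004
grasp_force: 0.6
```

Offset is now about +34 mm, so the push needs another 26 mm or so.

```bash
python3 -m inch '[{"dx":0,"dy":0.008,"dz":0,"rx":0,"ry":0,"rz":0},{"dx":0,"dy":0.016,"dz":0,"rx":0,"ry":0,"rz":0},{"dx":0,"dy":0.024,"dz":0,"rx":0,"ry":0,"rz":0},{"dx":0,"dy":0.032,"dz":0,"rx":0,"ry":0,"rz":0},{"dx":0,"dy":0.032,"dz":0,"rx":0,"ry":0,"rz":0}]' -1
python3 -m inch '[{"dx":0,"dy":-0.02,"dz":0,"rx":0,"ry":0,"rz":0},{"dx":0,"dy":-0.02,"dz":-0.05,"rx":0,"ry":0,"rz":0},{"dx":0,"dy":-0.02,"dz":-0.1,"rx":0,"ry":0,"rz":0},{"dx":0,"dy":-0.02,"dz":-0.15,"rx":0,"ry":0,"rz":0},{"dx":0,"dy":-0.02,"dz":-0.15,"rx":0,"ry":0,"rz":0}]' -1
python3 - <<'E'
from h import *
import cv2
cv2.imwrite('pics/w3.png',optics.grab_frame('wrist')[...,::-1])
E
```

```text
time: 6.35
tool_pos: [0.4403, -0.1046, 0.072]
tool_rot: [0.0, 0.996, -0.089, -0.0]
contact_force: [-0.1, 0.4, 0.5]
gripper_width: -0.0
grasp_force: 0.0
time: 6.85
tool_pos: [0.4469, -0.0893, 0.1992]
tool_rot: [0.002, 0.996, -0.088, 0.006]
contact_force: [0.8, -1.0, -0.7]
gripper_width: -0.001
grasp_force: 0.0
```

View pics/w3.png

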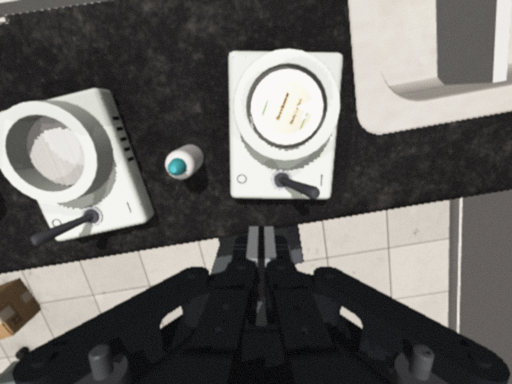

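The pot warmer's lever leans right, from its pivot (280,180) to its tip (316,192), so it's on. The idle lever leans left (tip at (35,238)), and the dropper and pot haven't moved.

```bash
python3 -m inch '[{"dx":0,"dy":0,"dz":0,"rx":0,"ry":0,"rz":0},{"dx":0,"dy":0,"dz":0,"rx":0,"ry":0,"rz":0}]' -1; python3 -c "
from plant import ticket
print(ticket.job_done())"
```

```text
time: 7.1
tool_pos: [0.4424, -0.0877, 0.1901]
tool_rot: [-0.0, 0.996, -0.088, -0.002]
contact_force: [-0.6, -0.6, 1.0]
gripper_width: -0.002
grasp_force: 0.0
the job is handed in; nothing more can be done
None
```

I switched the empty warmer off first, then the pot warmer on, and handed the job in at about 7 s; the last picture shows both levers in place and the pot and teal dropper unmoved, and the arm never went near the spare warmer.

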